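# Close the gauge case without a bang

## Robot

A 7-joint arm with a two-finger parallel gripper is mounted at the origin on the work surface. World frame = base frame: x ahead of the robot, y to its left, z up, the work surface at z = 0. Lengths are in mm, angles in rad, forces in N, time in s.
With the tool pointing down it reaches from about 425 to 975 mm from the base axis. Payload 16.7 kg.
Tool frame: the origin (TCP) lies between the finger pads; the fingertips stand 19 mm ahead of it and the grasp point (between the pads) is the TCP; z points along the fingers, y is the line along which they close (so a half turn about z gives the same grasp; the last joint's range is limited). The gripper opens to 85 mm and grips with 20 to 120 N. Pads are 22 mm wide; open, the fingers measure 114 mm over their backs; the gripper's body (76 mm by 85 mm) begins 54 mm behind the grasp point. The pads swing forward as they close: fully open they stand 13 mm farther back than shut.
Start: joints at [-1.496, 0.426, 0.074, 1.606, -0.034, 1.111, -0.067], TCP at [150.474, 657.978, 250.302] pointing down, gripper open.
Joint ranges: [-2.85, 2.85], [-0.5, 2.14], [-1.23, 1.37], [0.21, 2.46], [-1.02, 4.16], [0.16, 2.05], [-2.73, 2.73]. Speed limits (rad/s): [1.89, 1.89, 2.39, 2.39, 3.01, 3.01, 3.01].

## Interface

Orientations are given as a unit quaternion [w, x, y, z].
In Python, from plant import telemetry, imaging, workorder gives the robot as it stands. The module is installed in compiled form; this text tells all that it offers.
- The arm moves only by the shell command python3 -m creep 'ROWS' [FORCE]. ROWS is JSON, a list of rows, each an object with "jaw": the closure, from 0 (fully open) to 1 (shut); "translation": the shift along the tool's x, y, z in units of 50 cm (1.0 is 50 cm), a list of three; "turn": the turn about the tool's z in units of pi rad (1.0 is pi rad). In form: [{"jaw": jaw, "translation": [tx, ty, tz], "turn": turn}, ...]. A call has 1 to 5 rows; each row is the pose to reach, as a shift and turn from the pose commanded when the call began, along the tool's axes at that moment, turning the shorter way round; what a row does not reach only later rows make up. A row lasts 1/10 s, in which the tool goes at most 50 mm and 8.59 degrees, less where a joint would pass 70% of its speed; a pose out of reach is approached as far as the arm can. A call with a number of a shift or a turn outside -1 to 1 is refused whole. A call with a gripper value outside its range is refused whole. The fingers move at their own pace and stop on an object; FORCE is the grip in N (left out, the last holds). Time passes only in rows, so rows that repeat a pose let the fingers close. It gives the time, the measured TCP pose, the force, the opening and the grip force at its end, in the units of the state.
- telemetry.get_state(): the state, without advancing time (a new reading comes with each control period).
- imaging.grab_frame(name): name is "side" or "top"; returns a dict with "frame" (420x560x3 uint8, red, green, blue), "vertical_fov" (degrees; the focal length in pixels is half the picture's height over the tangent of half this angle, whatever the lens; pixels are square), "cx", "cy" (the principal point, pixels), "dist" ([k1, k2, p1, p2, k3] as OpenCV has them; the pictures are not rectified), "origin" and "rotation" of the camera in the world. Camera axes: x right, y down, z forward; pixel columns grow to the right and rows downward; lengths in mm; the calibration is good to about 2 mm. A picture is of the moment at which its call begins. There is no depth.
- workorder.close_job(): hands the job in; it is judged then, once.
The state is a dict: "time": time; "q": joint angles; "qd": joint speeds; "joint_efforts": joint torques, N m; "eef_pos": TCP position; "eef_rot": TCP orientation; "wrist_force": force on the tool from outside, world axes, zero at the start; "torque": the same for the moment, N m; "opening": finger opening in mm; "grasp_force": force on a finger pad.
Only numpy, scipy, OpenCV 4.12 (cv2) and the standard library are available. Lean on these libraries where they do the work, as an engineer would, in place of code of your own. Each camera call takes 0.05 s, during which the arm holds its last target. There are 200 camera calls.

## Task

Close the open gauge case with the outside of your fingers, never gripping the lid: tip the lid forwards over its balance and let it fall free, then get a finger under its front edge, catch it and bring it to a stop for a moment while it is still well open, and lower it fully shut on the finger so gently that it does not bang. Leave everything else on the bench and in the case where it is, and finish with the robot clear of the case.

Things in the scene. Friction and masses are not known exactly. Their poses are not given: they have to be found in the camera images.
- gauge_case: Wooden instrument case, 150 mm deep (its x) x 210 mm wide (its y) x 70 mm high, fixed to the bench. Origin: centre of its underside, on the bench. Its own -x axis points out of its front (the side where the lid's free edge comes down), +x to the hinge side, z up. Inside: a dial gauge and a steel block in a dark bed, all below the rim.
- case_hinge (a point): Middle of the lid's hinge line, on the top of the case's rear rim: 75 mm along +x from the case's centre and 70 mm above the bench; the hinge line runs along the case's y. Fixed; axes as the case's.
- lid_edge (a point): Middle of the inner (lower when shut) front edge of the lid, 170 mm from the hinge line; moves with the lid. Axes: -x from hinge to front edge, z out of the outer face. The lid: flat board 170 mm long, 210 wide, 12 thick, 0.32 kg (+-20 %). Shut, it lies on the rim and its front edge overhangs the case's front by 20 mm, 70 mm above the bench.
- lid (a joint): Lid angle, rad: 0 shut, 1.57 upright, 1.78 leaning back on its stop (the start). Balance at about 1.50; below, it falls, slowed by a worn damper: slow near the balance, about 0.2 rad/s at 1.1, 0.4 to 0.65 as it shuts (a bang). From 1.4: 3 to 4.5 s to 0.8, 4.5 to 7 s to shut. It never coasts; let go, it is at once at its falling rate. Gentle shutting: below 0.25 rad/s (front edge 40 mm/s).
- lid_inner: Inner half of the lid (light wood, 6 mm): the face that is underneath when shut and looks to the case's front when the lid stands open. Origin on the hinge line; axes as lid_edge.
- lid_outer: Outer half of the lid (darker wood, 6 mm): the face that is on top when shut and looks away from the case's front when the lid stands open. Origin on the hinge line; axes as lid_edge.
- standard: Bystander: loose steel setting cylinder, 22 mm across, 26 mm high, standing in the case. Origin: centre of its underside.
- screwdriver: Bystander: screwdriver lying on the bench in front of the case, 210 mm long, 26 mm thick, along its x. Origin: underside, mid-length.
- tape: Bystander: small roll of tape on the bench, 52 mm across, 18 mm high. Origin: centre of its underside.
- wrench: Bystander: open-ended wrench lying on the bench, 170 mm long along its x. Origin: underside, mid-length.
- oilstone: Bystander: sharpening stone in a wooden holder, 190 x 60 x 42 mm high, long along its x. Origin: centre of its underside.
- oil_can: Bystander: dark metal can, 52 mm across, 95 mm high, standing beside the case. Origin: centre of its underside.

How it is judged (in metres and radians):
On the way, in this order (a step that is already met when the one before it is completed fails the run):
1. the lid is past its balance and falling by itself, touched by nothing (value of joint lid between 0.4 and 1.47 rad and velocity of joint lid below -0.01 rad/s and contact force between anything else and lid_outer below 0.05 N and contact force between anything else and lid_inner below 0.05 N), for 0.15 s.
2. the lid is caught on a finger and stopped while still at least 0.2 rad open (value of joint lid between 0.2 and 1.3 rad and velocity of joint lid between -0.06 and 0.06 rad/s and contact force between the fingers and lid_inner above 0.2 N), for 0.3 s.
At the end, for the whole second after the job is handed in: The lid is shut (within 0.02 rad) and still, and every loose thing stands within 20 mm of where it was (value of joint lid below 0.02 rad and velocity of joint lid between -0.02 and 0.02 rad/s and distance of each of standard, screwdriver, tape, wrench, oilstone, oil_can from where it was at the start of the episode below 0.02 m); the robot touches nothing.
It fails at once if the lid bangs: it comes down faster than 0.25 rad/s in the last 0.1 rad (value of joint lid between 0.015 and 0.1 rad and velocity of joint lid below -0.25 rad/s).
It fails at once if the lid is gripped: the fingers press on both of its faces at once (contact force between the fingers and lid_outer above 2 N and contact force between the fingers and lid_inner above 2 N).
It fails at once if a loose thing is lifted or pushed more than 20 mm from its place (distance of any of standard, screwdriver, tape, wrench, oilstone, oil_can from where it was at the start of the episode above 0.02 m).
It also fails if it takes over 62 s, if anything falls off the work surface, if the arm or the gripper's body presses on something with over 40 N, if the wrist force passes 120 N, or if a joint passes its speed limit or range.

## Working session

There is one attempt and no reset: what is moved stays moved. The work goes in short steps, Python scripts to look and compute and a shell command to move; the robot and the scene stay as the last step left them, time stands still between calls to the robot, and variables do not carry over. Pictures are saved under pics/ and viewed, at most 10 in all, crops included, and the job is handed in when it is done.

```bash
mkdir -p pics
python3 - <<'E'
from plant import telemetry, imaging
import cv2
for n in("side","top"):
    f=imaging.grab_frame(n); cv2.imwrite(f"pics/{n}0.png",f["frame"][:,:,::-1])
    print(n,{k:v for k,v in f.items() if k!="frame"})
print(telemetry.get_state())
E
```

```text
side {'vertical_fov': 49.014092666736936, 'cx': 281.4138969315051, 'cy': 215.4364602582111, 'dist': array([-0.03595407,  0.        ,  0.        ,  0.        ,  0.        ]), 'origin': array([ 328.72486562, -746.74089203,  813.31668454]), 'rotation': array([-0.39158764,  0.91038873, -0.11960367,  0.05955198])}
top {'vertical_fov': 46.068402806984736, 'cx': 288.92457349539814, 'cy': 212.85844632069436, 'dist': array([0.04982744, 0.        , 0.        , 0.        , 0.        ]), 'origin': array([ 497.38718978,  -11.16442599, 1258.23918604]), 'rotation': array([-0.02214661,  0.70980837, -0.70376489,  0.01991455])}
{'time': 0.1, 'q': array([-1.49550154,  0.42667056,  0.07385932,  1.60654227, -0.03412016,
        1.1107798 , -0.06709582]), 'qd': array([-0.00107352, -0.00169974, -0.00024483, -0.00057113,  0.00024675,
        0.00150971, -0.0002053 ]), 'joint_efforts': array([ 9.53799638e-03, -9.51536393e+01,  3.77199367e+00, -4.64399672e+01,
        1.96880201e-02,  6.63203245e-03, -5.27129419e-05]), 'eef_pos': array([150.40760585, 657.68013128, 249.68037794]), 'eef_rot': array([-3.16676862e-05,  1.12181805e-01,  9.93687535e-01, -5.69396276e-04]), 'wrist_force': array([-0.37403171,  0.54302489,  0.23241122]), 'torque': array([ 0.03490295,  0.03379806, -0.01864981]), 'grasp_force': 0.0, 'opening': 85.7126104154733}
```

View pics/side0.png

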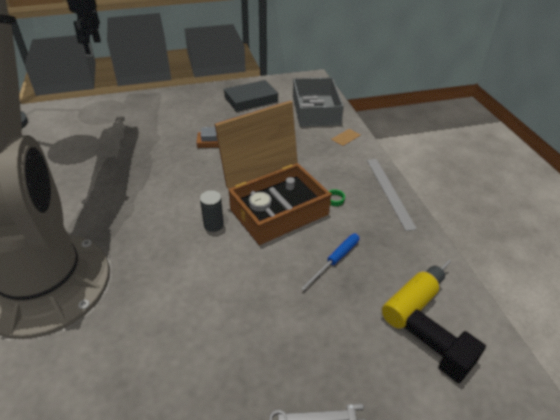

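View pics/top0.png

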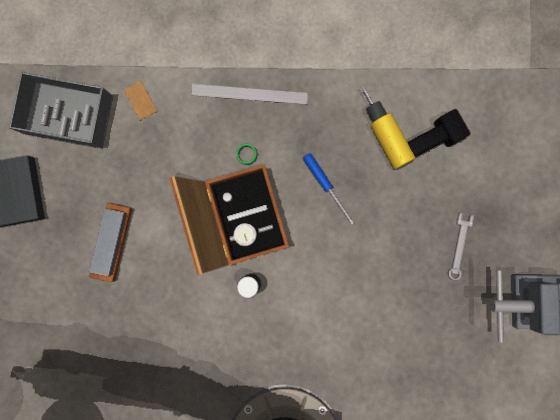

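The case front faces world −y (right in the top view) and the lid leans to the left. The rim is at about (207,181), (266,166), (288,246) and (225,263), and the screwdriver lies in front at about (328,190). I'll refine the corners next.

```bash
cat > h.py <<'E'
import numpy as np, cv2
from scipy.spatial.transform import Rotation as R
from plant import telemetry, imaging
def rays(f,px):
    h=f["frame"].shape[0]; F=h/2/np.tan(np.radians(f["vertical_fov"]/2))
    K=np.array([[F,0,f["cx"]],[0,F,f["cy"]],[0,0,1]])
    u=cv2.undistortPoints(np.array(px,float).reshape(-1,1,2),K,np.array(f["dist"]))[:,0]
    w,x,y,z=f["rotation"]; M=R.from_quat([x,y,z,w]).as_matrix()
    return np.array(f["origin"]),np.c_[u,np.ones(len(u))]@M.T
def plane(f,px,z):
    o,d=rays(f,px); return o+d*((z-o[2])/d[:,2])[:,None]
E
python3 - <<'E'
from h import *
f=imaging.grab_frame("top"); im=f["frame"]
c=im[155:285,160:300,::-1]; cv2.imwrite("pics/topc.png",cv2.resize(c,None,fx=4.6,fy=4.6,interpolation=cv2.INTER_CUBIC))
p=plane(f,[(207,181),(266,166),(288,246),(225,263)],70); print(p.round(1))
print([np.linalg.norm(p[i]-p[(i+1)%4]).round(1) for i in range(4)])
E
```

```text
[[643.6 191.5  70. ]
 [681.4  49.4  70. ]
 [488.5  -5.6  70. ]
 [446.6 144.8  70. ]]
[np.float64(147.1), np.float64(200.6), np.float64(156.1), np.float64(202.4)]
```

View pics/topc.png

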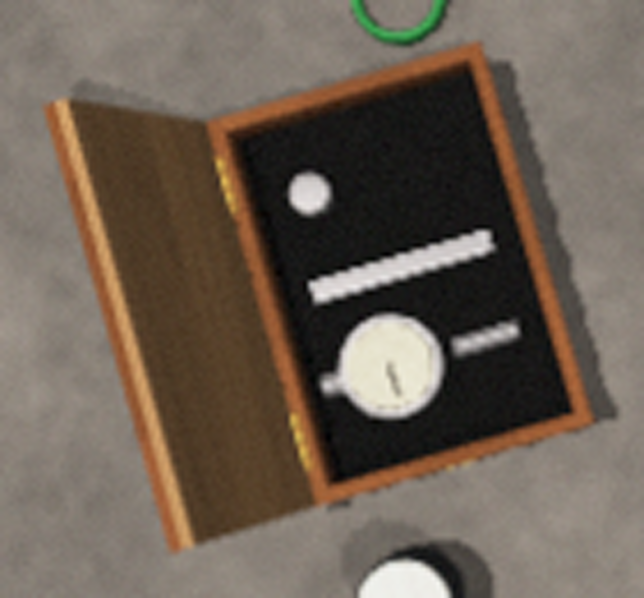

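The crop shows the rim corners at (206,181.5), (264,164.6), (288.7,246.3) and (229.6,264.1) in full-picture pixels. The lid's inner top edge runs from (175,176) to (201,273).

Run:
```python
from h import *
f=imaging.grab_frame("top")
g=lambda L:[(160+a/4.6,155+b/4.6) for a,b in L]
p=plane(f,g([(210,122),(479,44),(592,420),(320,502)]),70)
print(p.round(1),[np.linalg.norm(p[i]-p[(i+1)%4]).round(1) for i in range(4)])
c=p.mean(0); ex=(p[0]+p[3]-p[1]-p[2])[:2]; ex/=np.linalg.norm(ex); ey=(p[0]-p[3])[:2]+(p[1]-p[2])[:2]; ey/=np.linalg.norm(ey)
n=np.array([ey[1],-ey[0]]); n*=np.sign(n@ex); 
a=ex+n; a/=np.linalg.norm(a); print("c",c,"ex",ex,n,a)
b=np.array([-a[1],a[0]])
q=plane(f,g([(70,98),(190,545)]),236.3); print("lid",q.round(1),[( (v[:2]-c[:2])@a, (v[:2]-c[:2])@b) for v in q])
s=telemetry.get_state(); w,x,y,z=s["eef_rot"]; M=R.from_quat([x,y,z,w]).as_matrix()
tx=M[:2,0]
for d in (a,-a):
    # turn about tool z (down): positive turn = x toward tool y
    print("turn x->",d, np.arctan2(d@M[:2,1],d@M[:2,0])/np.pi)
C=lambda X,Y:c[:2]+X*a+Y*b
for n_,P in (("behind",C(170,0)),("front",C(-130,0))): print(n_,P,((P-s["eef_pos"][:2])@M[:2,:2])/500)
np.savez("case.npz",c=c[:2],a=a,b=b)
```

```text
[[642.3 194.8  70. ]
 [684.9  54.   70. ]
 [487.7  -7.3  70. ]
 [444.  133.9  70. ]] [np.float64(147.1), np.float64(206.4), np.float64(147.7), np.float64(207.4)]
c [564.73096427  93.84524324  70.        ] ex [-0.29260167  0.95623442] [-0.29511083  0.95546303] [-0.2938565   0.95584955]
lid [[632.3 229.2 236.3]
 [432.  171.2 236.3]] [(np.float64(109.50012879471205), np.float64(-104.36244210063674)), (np.float64(112.96663595834359), np.float64(104.14696995924157))]
turn x-> [-0.2938565   0.95584955] 0.33349008287848686
turn x-> [ 0.2938565  -0.95584955] -0.6665099171215132
behind [514.77535857 256.33966609] [-0.88931359 -0.62021664]
front [602.93230981 -30.41519777] [-1.18905759 -1.13997941]
```

```bash
python3 -m creep '[{"jaw":1,"translation":[-0.08,-0.055,0.005],"turn":0.045},{"jaw":1,"translation":[-0.16,-0.11,0.01],"turn":0.09},{"jaw":1,"translation":[-0.24,-0.165,0.015],"turn":0.135},{"jaw":1,"translation":[-0.32,-0.22,0.02],"turn":0.18},{"jaw":1,"translation":[-0.4,-0.275,0.025],"turn":0.225}]' 20
cat > w.py <<'E'
from h import *
k=np.load("case.npz"); s=telemetry.get_state(); w,x,y,z=s["eef_rot"]; M=R.from_quat([x,y,z,w]).as_matrix()
d=s["eef_pos"][:2]-k["c"]
print("t",s["time"],"case XY",(d@k["a"]).round(1),(d@k["b"]).round(1),"z",s["eef_pos"][2].round(1),"F case",(s["wrist_force"][:2]@k["a"]).round(2),s["wrist_force"].round(2),"open",s["opening"])
print("turn to a",np.arctan2(k["a"]@M[:2,1],k["a"]@M[:2,0])/np.pi,"to (170,0):",((k["c"]+170*k["a"]-s["eef_pos"][:2])@M[:2,:2])/500)
E
python3 w.py
```

```text
time: 0.7
eef_pos: [315.8, 477.7, 237.7]
eef_rot: [-0.0, 0.452, 0.892, 0.0]
wrist_force: [0.8, 1.1, 0.5]
opening: 12.2
grasp_force: 0.0
t 0.7 case XY 440.1 125.2 z 237.7 F case 0.84 [0.77 1.12 0.5 ] open 12.20896889912908
turn to a 0.10666722113249469 to (170,0): [-0.59239843  0.05880915]
```

```bash
python3 -m creep '[{"jaw":1,"translation":[-0.09,0.01,0.004],"turn":0.04},{"jaw":1,"translation":[-0.18,0.02,0.008],"turn":0.08},{"jaw":1,"translation":[-0.27,0.03,0.012],"turn":0.107},{"jaw":1,"translation":[-0.36,0.04,0.016],"turn":0.107},{"jaw":1,"translation":[-0.44,0.05,0.02],"turn":0.107}]' >/dev/null;python3 -m creep '[{"jaw":1,"translation":[0,0,0],"turn":0},{"jaw":1,"translation":[0,0,0],"turn":0}]' >/dev/null; python3 w.py
```

```text
t 1.4 case XY 242.0 28.3 z 227.7 F case 1.46 [-1.16  1.17  0.9 ] open -0.045872356010020106
turn to a 0.0008494030886221555 to (170,0): [-0.14423977  0.05623033]
```

```bash
python3 -m creep '[{"jaw":1,"translation":[-0.07,0.03,0],"turn":0.001},{"jaw":1,"translation":[-0.13,0.056,0.001],"turn":0.001},{"jaw":1,"translation":[-0.17,0.056,0.001],"turn":0.001},{"jaw":1,"translation":[-0.17,0.056,0.001],"turn":0.001},{"jaw":1,"translation":[-0.17,0.056,0.001],"turn":0.001}]' >/dev/null; python3 w.py
python3 - <<'E'
from h import *
for n in("side","top"):
    im=imaging.grab_frame(n)["frame"][:,:,::-1]
    cv2.imwrite(f"pics/{n}1.png",im)
a=cv2.imread("pics/side1.png")[70:250,160:360]; b=cv2.imread("pics/top1.png")[120:300,140:340]
cv2.imwrite("pics/b1.png",cv2.resize(np.hstack([a,b]),None,fx=2,fy=2))
E
```

```text
t 1.9 case XY 159.2 0.4 z 227.2 F case 0.18 [ 0.59  0.37 -0.52] open 0.19210546435192333
turn to a 0.0007849436739006795 to (170,0): [0.021517   0.00087994]
```

View pics/b1.png

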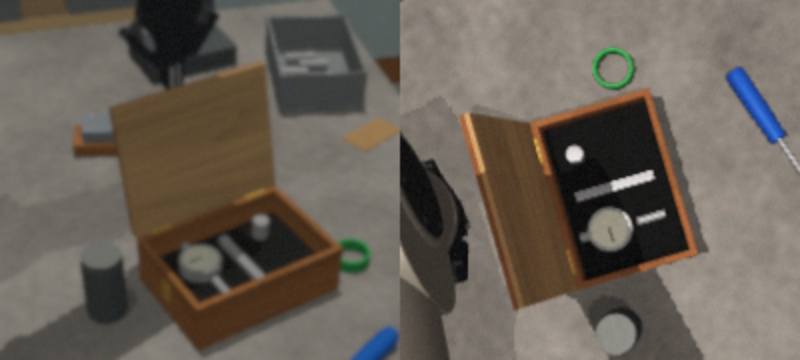

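The fingers stand closed behind the middle of the lid with its edge in front of them, and nothing else has moved. Now I'll push.

```bash
python3 -m creep '[{"jaw":1,"translation":[-0.02,0,0],"turn":0.001},{"jaw":1,"translation":[-0.04,0,0],"turn":0.001},{"jaw":1,"translation":[-0.05,0,0],"turn":0.001},{"jaw":1,"translation":[-0.06,0,0],"turn":0.001},{"jaw":1,"translation":[-0.07,0,0],"turn":0.001}]' >/dev/null; python3 w.py;python3 -m creep '[{"jaw":1,"translation":[-0.012,0,0],"turn":0},{"jaw":1,"translation":[-0.024,0,0],"turn":0},{"jaw":1,"translation":[-0.036,0,0],"turn":0},{"jaw":1,"translation":[-0.048,0,0],"turn":0},{"jaw":1,"translation":[-0.06,0,0],"turn":0}]' >/dev/null; python3 w.py
```

```text
t 2.5 case XY 122.7 0.0 z 227.4 F case 1.95 [-0.2   1.98  1.06] open -0.09101556153773462
turn to a -0.0005305890783785947 to (170,0): [ 0.0945192  -0.00015358]
t 3.0 case XY 92.6 0.1 z 227.3 F case 1.73 [-0.76  1.58  0.79] open -0.10529328276277976
turn to a -0.0005118520550340235 to (170,0): [1.54777528e-01 4.65841584e-05]
```

```bash
python3 -m creep '[{"jaw":1,"translation":[-0.012,0,0],"turn":0},{"jaw":1,"translation":[-0.024,0,0],"turn":0},{"jaw":1,"translation":[-0.036,0,0],"turn":0},{"jaw":1,"translation":[-0.044,0,0],"turn":0},{"jaw":1,"translation":[-0.05,0,0],"turn":0}]' >/dev/null; python3 w.py
python3 - <<'E'
from h import *
im=imaging.grab_frame("side")["frame"][:,:,::-1]; im2=imaging.grab_frame("top")["frame"][:,:,::-1]
cv2.imwrite("pics/b2.png",cv2.resize(np.hstack([im[70:250,160:360],im2[120:300,140:340]]),None,fx=2,fy=2))
E
```

```text
t 3.5 case XY 67.5 0.3 z 227.2 F case -0.32 [-0.65 -0.54  0.07] open 0.33728480792742654
turn to a -0.000624503574362851 to (170,0): [2.05010638e-01 1.16837084e-04]
```

View pics/b2.png

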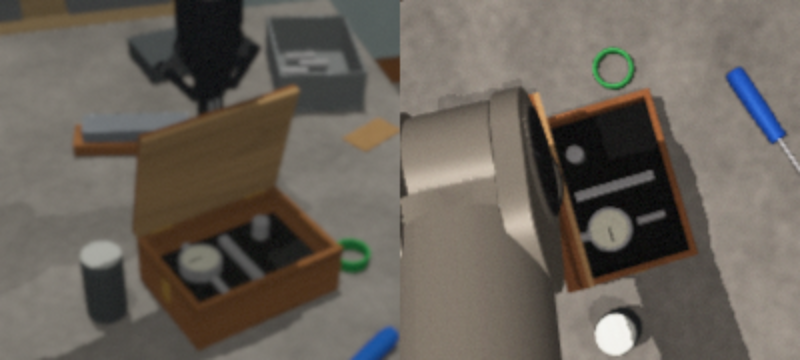

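The lid is now past upright, leaning slightly towards the front, with the fingers still behind it. Next I'll back off, go over it, and come down in front.

```bash
python3 -m creep '[{"jaw":1,"translation":[0.04,0,0],"turn":0},{"jaw":1,"translation":[0.05,0,-0.05],"turn":0},{"jaw":1,"translation":[0.04,0,-0.13],"turn":0},{"jaw":1,"translation":[0.01,0,-0.14],"turn":0},{"jaw":1,"translation":[-0.08,0,-0.14],"turn":0}]' >/dev/null; python3 w.py
python3 - <<'E'
from h import *
im=imaging.grab_frame("side")["frame"][:,:,::-1]; im2=imaging.grab_frame("top")["frame"][:,:,::-1]
cv2.imwrite("pics/b3.png",cv2.resize(np.hstack([im[70:250,160:360],im2[120:300,140:340]]),None,fx=2,fy=2))
E
```

```text
t 4.1 case XY 31.2 -0.9 z 298.5 F case -0.14 [ 1.14  0.2  -0.85] open -0.10245853114777312
turn to a 0.0015492875967999032 to (170,0): [ 0.27762017 -0.00043309]
```

View pics/b3.png

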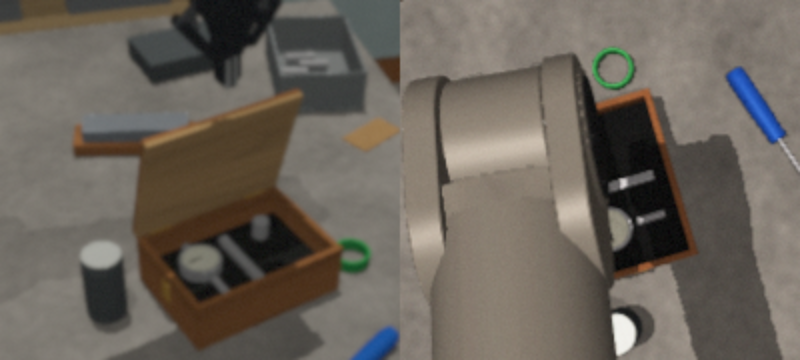

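The lid is free and tipping slowly, and the hand is above it. On to the front.

```bash
python3 -m creep '[{"jaw":1,"translation":[-0.09,0,0],"turn":0},{"jaw":1,"translation":[-0.16,0,0.01],"turn":0},{"jaw":1,"translation":[-0.16,0,0.09],"turn":0},{"jaw":1,"translation":[-0.16,0,0.17],"turn":0},{"jaw":1,"translation":[-0.16,0,0.205],"turn":0}]' >/dev/null; python3 w.py
python3 - <<'E'
from h import *
im=imaging.grab_frame("side")["frame"][:,:,::-1]
cv2.imwrite("pics/b4.png",cv2.resize(im[70:250,160:360],None,fx=3,fy=3))
E
```

```text
t 4.7 case XY -52.2 2.1 z 191.4 F case 0.12 [0.05 0.14 0.15] open -0.330167006374313
turn to a -0.0008079269214993415 to (170,0): [0.44443006 0.0030879 ]
```

View pics/b4.png

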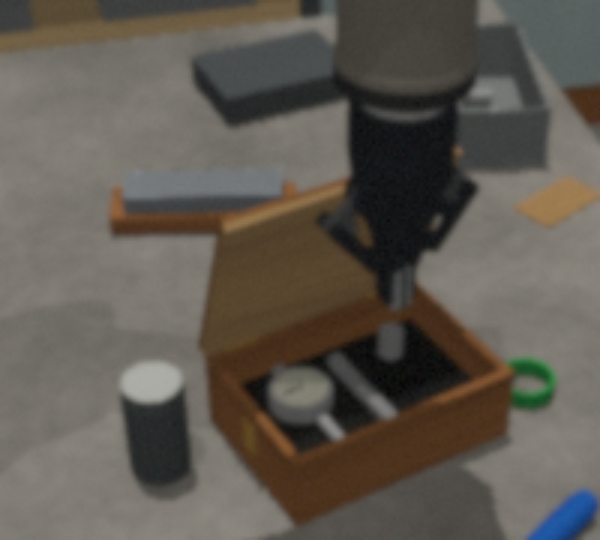

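The fingers are in front of the falling lid, whose left corner is at about full-picture (234,146). I'll track the lid angle from its left silhouette while I wait.

```bash
cat > lid.py <<'E'
from h import *
k=np.load("case.npz"); c,a,b=k["c"],k["a"],k["b"]
f=imaging.grab_frame("side"); im=f["frame"]
hsv=cv2.cvtColor(im,cv2.COLOR_RGB2HSV)
m=((hsv[...,1]>85)&(hsv[...,0]<30)).astype(np.uint8); m=cv2.morphologyEx(m,cv2.MORPH_OPEN,np.ones((3,3)))
px=[]
for r in range(148,215):
    x=np.where(m[r,215:300])[0]
    if len(x): px.append((215+x[0],r+.5))
o,d=rays(f,px); t=((c@b+104)-o[:2]@b)/(d[:,:2]@b); P=o+d*t[:,None]
X=(P[:,:2]-c)@a-75; Z=P[:,2]-70
ok=(np.hypot(X,Z)>40)&(np.hypot(X,Z)<200)&(Z>5)
th=np.arctan2(Z,-X)
r=np.hypot(X,Z)
print("lid th",np.median(th[ok]) if ok.any() else None, [(int(p[1]),int(R_),round(t_,2)) for p,R_,t_ in zip(px,r,th)][::4])
E
python3 lid.py; python3 -m creep '[{"jaw":1,"translation":[0,0,0],"turn":0},{"jaw":1,"translation":[0,0,0],"turn":0},{"jaw":1,"translation":[0,0,0],"turn":0},{"jaw":1,"translation":[0,0,0],"turn":0},{"jaw":1,"translation":[0,0,0],"turn":0}]' >/dev/null; python3 lid.py; python3 w.py
```

```text
lid th 1.2977689598285953 [(148, 157, np.float64(1.28)), (152, 145, np.float64(1.27)), (156, 129, np.float64(1.28)), (160, 112, np.float64(1.3)), (164, 95, np.float64(1.32)), (168, 82, np.float64(1.3)), (172, 64, np.float64(1.34)), (176, 46, np.float64(1.42)), (180, 32, np.float64(1.41)), (184, 13, np.float64(1.77)), (188, 10, np.float64(0.84)), (192, 8, np.float64(-0.92)), (196, 19, np.float64(-1.08)), (200, 32, np.float64(-1.35)), (204, 47, np.float64(-1.46)), (208, 58, np.float64(-1.41)), (212, 66, np.float64(-1.28))]
lid th 1.2260627927072176 [(148, 166, np.float64(1.23)), (152, 154, np.float64(1.21)), (156, 143, np.float64(1.2)), (160, 122, np.float64(1.23)), (164, 105, np.float64(1.24)), (168, 87, np.float64(1.25)), (172, 69, np.float64(1.28)), (176, 51, np.float64(1.32)), (180, 32, np.float64(1.41)), (184, 13, np.float64(1.77)), (188, 10, np.float64(0.84)), (192, 8, np.float64(-0.92)), (196, 19, np.float64(-1.08)), (200, 32, np.float64(-1.35)), (204, 47, np.float64(-1.46)), (208, 58, np.float64(-1.41)), (212, 66, np.float64(-1.28))]
t 5.35 case XY -51.8 0.2 z 195.2 F case -0.28 [-0.34 -0.4  -0.45] open 0.018332324132948115
turn to a -0.0004455524286203845 to (170,0): [ 4.43679364e-01 -2.01853764e-04]
```

```bash
for i in 1 2 3 4 5 6; do python3 -m creep '[{"jaw":1,"translation":[0,0,0],"turn":0},{"jaw":1,"translation":[0,0,0],"turn":0},{"jaw":1,"translation":[0,0,0],"turn":0},{"jaw":1,"translation":[0,0,0],"turn":0},{"jaw":1,"translation":[0,0,0],"turn":0}]' >/dev/null; python3 lid.py|cut -c1-80; python3 w.py|head -1; done
```

```text
lid th 1.1347856412986668 [(148, 242, np.float64(0.99)), (152, 187, np.float64(1
t 5.9 case XY -51.9 0.4 z 194.8 F case -0.17 [-0.24 -0.25  0.3 ] open 0.029939615063552995
lid th 1.0229560885130866 [(148, 359, np.float64(0.84)), (152, 299, np.float64(0
t 6.45 case XY -51.9 0.4 z 194.8 F case -0.22 [-0.13 -0.27  0.15] open 0.2765613411835885
lid th 0.8889726189370041 [(154, 413, np.float64(0.77)), (158, 348, np.float64(0
t 7.0 case XY -52.0 0.3 z 194.8 F case 0.14 [ 0.44  0.28 -0.84] open -0.09563236163705659
lid th 0.8815500417612653 [(155, 412, np.float64(0.77)), (159, 339, np.float64(0
t 7.55 case XY -52.0 0.4 z 194.8 F case -0.89 [ 0.93 -0.64 -0.53] open -0.16386718313647947
lid th 0.8961577699006863 [(155, 412, np.float64(0.77)), (159, 339, np.float64(0
t 8.1 case XY -51.9 0.4 z 194.8 F case -1.36 [ 0.5  -1.27 -0.54] open 0.2320332482582501
lid th 0.8815500417612653 [(155, 412, np.float64(0.77)), (159, 339, np.float64(0
t 8.65 case XY -51.9 0.4 z 194.8 F case -0.15 [-0.06 -0.17  0.05] open -0.00976664046263824
```

Caught and held at about 0.85 rad for over a second. Now lowering along the arc: front-edge direction −x, and down.

```bash
sed -i 's/>40)/>60)/; s/<200)/<165)/; s/\[::4\]/[::6]/' lid.py; for i in 1 2 3 4; do python3 -m creep '[{"jaw":1,"translation":[-0.003,0,0.004],"turn":0},{"jaw":1,"translation":[-0.006,0,0.008],"turn":0},{"jaw":1,"translation":[-0.009,0,0.012],"turn":0},{"jaw":1,"translation":[-0.012,0,0.016],"turn":0},{"jaw":1,"translation":[-0.015,0,0.02],"turn":0}]' >/dev/null; python3 w.py|head -1; python3 lid.py|cut -c1-30; done; python3 lid.py
```

```text
t 9.15 case XY -60.0 0.3 z 184.8 F case -4.63 [ 1.6  -4.35  3.85] open 0.06610061042275665
lid th 0.8214968146972486 [(16
t 9.7 case XY -67.9 0.2 z 174.9 F case -7.44 [ 2.72 -6.95  5.31] open -0.10212819219637273
lid th 0.834914337527329 [(165
t 10.25 case XY -75.2 0.3 z 164.8 F case -6.95 [ 2.5  -6.51  2.83] open -0.18091910801875213
lid th 0.834914337527329 [(162
t 10.8 case XY -81.8 0.4 z 154.6 F case -1.97 [ 2.24 -1.37  1.19] open 0.021735824033545265
lid th 0.8231351945450316 [(16
lid th 0.8231351945450316 [(163, 356, np.float64(0.76)), (169, 272, np.float64(0.77)), (175, 183, np.float64(0.79)), (181, 77, np.float64(0.88)), (187, 13, np.float64(0.99)), (193, 11, np.float64(-1.15)), (199, 29, np.float64(-1.31)), (205, 50, np.float64(-1.48)), (211, 65, np.float64(-1.36))]
```

Run:
```python
from h import *
f=imaging.grab_frame("side"); im=f["frame"][:,:,::-1]
cv2.imwrite("pics/b5.png",cv2.resize(im[90:270,160:360],None,fx=3,fy=3,interpolation=cv2.INTER_CUBIC))
k=np.load("case.npz"); c,a,b=k["c"],k["a"],k["b"]
w,x,y,z=f["rotation"]; M=R.from_quat([x,y,z,w]).as_matrix(); F=210/np.tan(np.radians(f["vertical_fov"]/2))
K=np.array([[F,0,f["cx"]],[0,F,f["cy"]],[0,0,1]])
for th in (0,.1,.2,.3,.4,.5,.6,.7,.8):
    P=[]
    for Y in(105,-105):
        q=c+(75-170*np.cos(th))*a+Y*b; P.append([*q,70+170*np.sin(th)])
    u=cv2.projectPoints(np.array(P),cv2.Rodrigues(M.T)[0],-M.T@f["origin"],K,f["dist"])[0][:,0]
    print(th,u.round(1).tolist(),((u-[160,90])*3).round(0).tolist())
```

```text
0 [[262.3, 230.7], [336.0, 198.9]] [[307.0, 422.0], [528.0, 327.0]]
0.1 [[262.0, 225.2], [336.5, 193.4]] [[306.0, 406.0], [529.0, 310.0]]
0.2 [[261.3, 219.1], [336.5, 187.5]] [[304.0, 387.0], [529.0, 293.0]]
0.3 [[260.2, 212.6], [336.1, 181.2]] [[301.0, 368.0], [528.0, 274.0]]
0.4 [[258.8, 205.7], [335.2, 174.7]] [[296.0, 347.0], [526.0, 254.0]]
0.5 [[256.9, 198.6], [333.9, 167.9]] [[291.0, 326.0], [522.0, 234.0]]
0.6 [[254.7, 191.2], [332.2, 161.0]] [[284.0, 304.0], [517.0, 213.0]]
0.7 [[252.2, 183.8], [330.1, 154.1]] [[277.0, 281.0], [510.0, 192.0]]
0.8 [[249.3, 176.4], [327.6, 147.3]] [[268.0, 259.0], [503.0, 172.0]]
```

View pics/b5.png

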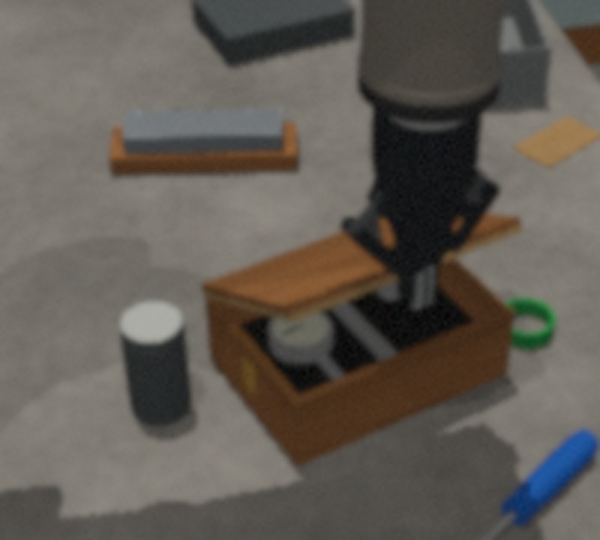

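The lid's inner front corners are at crop (285,313) and (522,230), so the lid is at about 0.54 rad. The finger kinematics give 0.537, so they agree. The finger should go down slightly slower than the edge, so its friction supports the lid. Continuing.

```bash
for i in 1 2; do python3 -m creep '[{"jaw":1,"translation":[-0.0016,0,0.0026],"turn":0},{"jaw":1,"translation":[-0.0032,0,0.0052],"turn":0},{"jaw":1,"translation":[-0.0048,0,0.0078],"turn":0},{"jaw":1,"translation":[-0.0064,0,0.0104],"turn":0},{"jaw":1,"translation":[-0.008,0,0.013],"turn":0}]' >/dev/null; python3 w.py|head -1; done
for i in 1 2; do python3 -m creep '[{"jaw":1,"translation":[-0.0013,0,0.0027],"turn":0},{"jaw":1,"translation":[-0.0026,0,0.0054],"turn":0},{"jaw":1,"translation":[-0.0039,0,0.0081],"turn":0},{"jaw":1,"translation":[-0.0052,0,0.0108],"turn":0},{"jaw":1,"translation":[-0.0065,0,0.0135],"turn":0}]' >/dev/null; python3 w.py|head -1; done
python3 - <<'E'
from h import *
f=imaging.grab_frame("side"); im=f["frame"][:,:,::-1]
cv2.imwrite("pics/b6.png",cv2.resize(im[140:260,230:350],None,fx=5,fy=5,interpolation=cv2.INTER_CUBIC))
E
```

```text
t 11.45 case XY -85.9 0.6 z 148.1 F case -0.48 [ 0.6  -0.32 -0.48] open 0.22499935282022646
t 11.95 case XY -90.0 0.4 z 141.7 F case -0.66 [-0.   -0.69  0.23] open 0.005305554782482171
t 12.45 case XY -93.2 0.4 z 135.0 F case -0.4 [ 0.24 -0.34  0.41] open 0.1714954289455741
t 12.95 case XY -96.5 0.4 z 128.2 F case -1.03 [ 0.7  -0.87 -0.08] open 0.03902979509214532
```

View pics/b6.png

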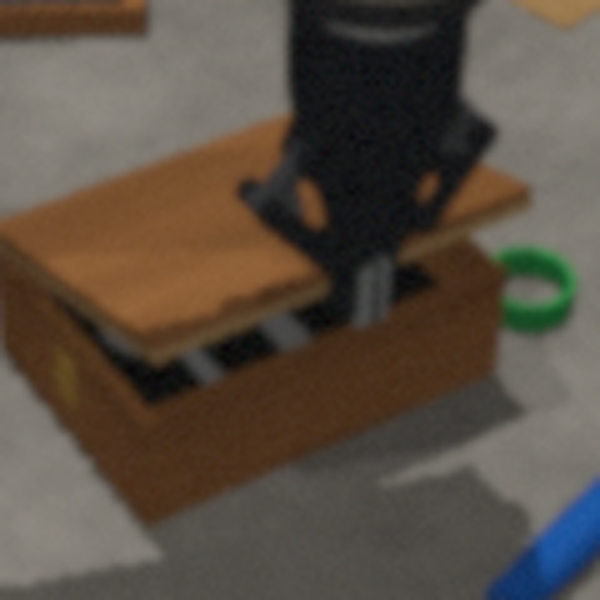

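The inner front corners are at full-picture (261.4,212) and (336,181), so the lid is at about 0.31 rad with the fingertip about 12 mm below the edge. For fine tracking I'll profile the light front strip along the edge direction.

```bash
cat > strip.py <<'E'
from h import *
import sys
im=imaging.grab_frame("side")["frame"].astype(np.float32)
cols=np.arange(265,286); r=np.arange(195,240,.25)
mx=np.tile(cols,(len(r),1)).astype(np.float32); my=(r[:,None]-.418*(cols-262)).astype(np.float32)
p=cv2.remap(im,mx,my,cv2.INTER_LINEAR).mean(1)
g=p[:,1]
if len(sys.argv)>1: print([(x,int(v[0]),int(v[1]),int(v[2])) for x,v in zip(r,p)][::4])
d=np.gradient(cv2.GaussianBlur(g.reshape(-1,1),(1,5),0)[:,0]); i=np.argmax(g[:]*(r>205)) 
j=np.argmin(d[i:i+16])+i
row=r[j]; th=np.interp(row,[181,198.6,205.7,212.6,219.1,225.2,230.7][1:],[.5,.4,.3,.2,.1,0])
print("peak",r[i],"lower edge row",row,"th",th.round(3))
E
python3 strip.py v; python3 w.py|head -1
```

```text
[(np.float64(195.0), 121, 81, 47), (np.float64(196.0), 128, 86, 50), (np.float64(197.0), 135, 91, 53), (np.float64(198.0), 139, 93, 55), (np.float64(199.0), 141, 95, 55), (np.float64(200.0), 142, 96, 56), (np.float64(201.0), 142, 96, 55), (np.float64(202.0), 142, 95, 55), (np.float64(203.0), 140, 94, 55), (np.float64(204.0), 136, 91, 52), (np.float64(205.0), 124, 82, 46), (np.float64(206.0), 105, 69, 39), (np.float64(207.0), 89, 58, 33), (np.float64(208.0), 82, 55, 33), (np.float64(209.0), 85, 60, 37), (np.float64(210.0), 90, 68, 44), (np.float64(211.0), 89, 71, 48), (np.float64(212.0), 77, 64, 47), (np.float64(213.0), 57, 50, 41), (np.float64(214.0), 42, 40, 37), (np.float64(215.0), 34, 34, 34), (np.float64(216.0), 33, 33, 33), (np.float64(217.0), 31, 31, 30), (np.float64(218.0), 32, 30, 29), (np.float64(219.0), 41, 34, 29), (np.float64(220.0), 54, 39, 28), (np.float64(221.0), 65, 44, 27), (np.float64(222.0), 70, 45, 26), (np.float64(223.0), 70, 45, 25), (np.float64(224.0), 69, 44, 25), (np.float64(225.0), 68, 44, 25), (np.float64(226.0), 69, 44, 25), (np.float64(227.0), 69, 45, 26), (np.float64(228.0), 70, 45, 26), (np.float64(229.0), 71, 46, 26), (np.float64(230.0), 72, 47, 27), (np.float64(231.0), 73, 47, 27), (np.float64(232.0), 73, 48, 27), (np.float64(233.0), 73, 47, 27), (np.float64(234.0), 73, 48, 28), (np.float64(235.0), 74, 48, 28), (np.float64(236.0), 74, 48, 28), (np.float64(237.0), 75, 49, 28), (np.float64(238.0), 75, 49, 28), (np.float64(239.0), 74, 48, 28)]
peak 205.25 lower edge row 205.5 th 0.403
t 13.05 case XY -96.5 0.5 z 128.1 F case -1.28 [ 0.84 -1.08 -2.02] open 0.10387055350285547
```

```bash
python3 - <<'E'
s=open('strip.py').read(); i=s.index("d=np.grad")
open('strip.py','w').write(s[:i]+'''sm=lambda v:np.gradient(cv2.GaussianBlur(v.reshape(-1,1),(1,7),0)[:,0])
dr=sm(p[:,0]); k=np.argmin(dr*((r>200)&(r<228)))
db=sm(p[:,2]); w=(r>r[k]+5)&(r<r[k]+9.5); j=np.argmin(np.where(w,db,9))
th=lambda x:np.interp(x,[198.6,205.7,212.6,219.1,225.2,230.7],[.5,.4,.3,.2,.1,0]).round(3)
print("upper",r[k],th(r[k]+7),"lower",r[j],th(r[j]))
''')
E
python3 strip.py
python3 -m creep '[{"jaw":1,"translation":[-0.001,0,0.003],"turn":0},{"jaw":1,"translation":[-0.002,0,0.006],"turn":0},{"jaw":1,"translation":[-0.003,0,0.009],"turn":0},{"jaw":1,"translation":[-0.004,0,0.012],"turn":0},{"jaw":1,"translation":[-0.005,0,0.015],"turn":0}]' >/dev/null; python3 w.py|head -1; python3 strip.py
```

```text
upper 205.75 0.298 lower 213.25 0.29
t 13.6 case XY -99.0 0.4 z 120.7 F case -1.34 [ 0.34 -1.3  -1.26] open -0.1335344838607979
upper 216.5 0.128 lower 223.25 0.132
```

```bash
python3 strip.py v | tr ')' '\n' | sed -n 20,80p | tr '\n' ' '
```

```text
, 143, 97, 57 , (np.float64(205.0 , 143, 96, 56 , (np.float64(206.0 , 142, 96, 55 , (np.float64(207.0 , 141, 95, 55 , (np.float64(208.0 , 135, 90, 52 , (np.float64(209.0 , 121, 80, 46 , (np.float64(210.0 , 102, 67, 38 , (np.float64(211.0 , 87, 57, 33 , (np.float64(212.0 , 82, 55, 32 , (np.float64(213.0 , 84, 60, 37 , (np.float64(214.0 , 89, 67, 43 , (np.float64(215.0 , 87, 68, 45 , (np.float64(216.0 , 73, 59, 42 , (np.float64(217.0 , 51, 44, 35 , (np.float64(218.0 , 38, 34, 31 , (np.float64(219.0 , 41, 33, 28 , (np.float64(220.0 , 54, 39, 28 , (np.float64(221.0 , 65, 43, 27 , (np.float64(222.0 , 70, 45, 26 , (np.float64(223.0 , 70, 45, 26 , (np.float64(224.0 , 69, 44, 25 , (np.float64(225.0 , 68, 44, 25 , (np.float64(226.0 , 69, 45, 26 , (np.float64(227.0 , 70, 45, 25 , (np.float64(228.0 , 70, 45, 26 , (np.float64(229.0 , 70, 45, 25 , (np.float64(230.0 , 71, 46, 26 , (np.float64(231.0 , 73, 47, 27 , (np.float64(232.0 , 74, 48, 28 , (np.float64(233.0 , 74, 48, 28 , (np.float64(234.0 , 73, 48, 28
```

The lid really is at 0.24 rad; the detector had jumped to the strip's lower edge. I'll fix it and continue in small steps.

```bash
python3 - <<'E'
s=open('strip.py').read(); i=s.index("sm=")
open('strip.py','w').write(s[:i]+'''q=p[:,0]; k=np.where((q[:-1]>=112)&(q[1:]<112)&(r[:-1]>200))[0][0]
u=r[k]+.25*(q[k]-112)/(q[k]-q[k+1])
x=[198.6,205.7,212.6,219.1,225.2,230.7]
print("upper",u.round(2),"th",np.interp(u+7.15,x,[.5,.4,.3,.2,.1,0]).round(3))
F=[];
''')
E
python3 strip.py
for i in 1 2; do python3 -m creep '[{"jaw":1,"translation":[-0.0005,0,0.0025],"turn":0},{"jaw":1,"translation":[-0.001,0,0.005],"turn":0},{"jaw":1,"translation":[-0.0015,0,0.0075],"turn":0},{"jaw":1,"translation":[-0.002,0,0.01],"turn":0},{"jaw":1,"translation":[-0.0024,0,0.012],"turn":0}]' >/dev/null; python3 w.py|head -1; python3 strip.py;done
```

```text
upper 209.49 th 0.238
t 14.25 case XY -100.3 0.5 z 114.7 F case -1.35 [ 0.79 -1.16 -0.96] open 0.050070957393238864
upper 211.79 th 0.202
t 14.8 case XY -101.4 0.5 z 108.7 F case -4.15 [ 0.76 -4.11 -1.28] open -0.2139869943780619
upper 214.04 th 0.166
```

```bash
for i in 1 2; do python3 -m creep '[{"jaw":1,"translation":[-0.0002,0,0.0016],"turn":0},{"jaw":1,"translation":[-0.0005,0,0.0032],"turn":0},{"jaw":1,"translation":[-0.0007,0,0.0048],"turn":0},{"jaw":1,"translation":[-0.001,0,0.0064],"turn":0},{"jaw":1,"translation":[-0.0012,0,0.008],"turn":0}]' >/dev/null; python3 w.py|head -1; python3 strip.py;done
```

```text
t 15.35 case XY -101.9 0.5 z 104.7 F case -2.15 [ 0.56 -2.07 -0.05] open -0.11983317985277539
upper 215.43 th 0.143
t 15.9 case XY -102.5 0.5 z 100.7 F case -2.55 [ 0.22 -2.6  -0.93] open -0.20395284511925318
upper 216.88 th 0.119
```

```bash
for i in 1 2; do python3 -m creep '[{"jaw":1,"translation":[-0.0001,0,0.0013],"turn":0},{"jaw":1,"translation":[-0.0003,0,0.0026],"turn":0},{"jaw":1,"translation":[-0.0004,0,0.004],"turn":0},{"jaw":1,"translation":[-0.0005,0,0.0053],"turn":0},{"jaw":1,"translation":[-0.0006,0,0.0066],"turn":0}]' >/dev/null; python3 w.py|head -1; python3 strip.py; sleep 0;done
```

```text
t 16.45 case XY -102.8 0.4 z 97.4 F case -2.55 [ 0.4  -2.55 -0.97] open -0.19493612959544385
upper 218.08 th 0.1
t 17.0 case XY -103.1 0.5 z 94.1 F case -1.71 [ 0.95 -1.49 -1.79] open 0.26300145203907516
upper 219.13 th 0.08
```

```bash
for i in 1 2; do python3 -m creep '[{"jaw":1,"translation":[-0.0001,0,0.0012],"turn":0},{"jaw":1,"translation":[-0.0002,0,0.0024],"turn":0},{"jaw":1,"translation":[-0.0002,0,0.0036],"turn":0},{"jaw":1,"translation":[-0.0003,0,0.0048],"turn":0},{"jaw":1,"translation":[-0.0004,0,0.006],"turn":0}]' >/dev/null; python3 w.py|head -1; python3 strip.py; done
```

```text
t 17.55 case XY -103.3 0.4 z 91.2 F case -0.71 [ 0.9  -0.47 -1.13] open -0.29997011834537135
upper 220.23 th 0.06
t 18.1 case XY -103.6 0.5 z 88.2 F case -1.46 [ 0.64 -1.33 -0.89] open 0.3426891744085207
upper 221.63 th 0.035
```

```bash
python3 -m creep '[{"jaw":1,"translation":[0,0,0.001],"turn":0},{"jaw":1,"translation":[0,0,0.002],"turn":0},{"jaw":1,"translation":[-0.0001,0,0.003],"turn":0},{"jaw":1,"translation":[-0.0001,0,0.004],"turn":0},{"jaw":1,"translation":[-0.0001,0,0.005],"turn":0}]' >/dev/null; python3 w.py|head -1; python3 strip.py; python3 -m creep '[{"jaw":1,"translation":[0,0,0.001],"turn":0},{"jaw":1,"translation":[0,0,0.002],"turn":0},{"jaw":1,"translation":[0,0,0.003],"turn":0}]' >/dev/null; python3 w.py|head -1; python3 strip.py
```

```text
t 18.65 case XY -103.6 0.5 z 85.7 F case -2.79 [-0.1  -2.95 -1.41] open -0.002107864554391984
upper 200.91 th 0.366
t 19.0 case XY -103.6 0.3 z 84.3 F case -1.38 [-0.04 -1.46  1.48] open 0.22818081865925927
upper 201.66 th 0.355
```

```bash
sed -i 's/r\[:-1\]>200/r[:-1]>210/' strip.py; python3 strip.py v | sed 's/np.float64//g' | tr -d '()' | cut -c 380-1100;  python3 w.py|head -1
```

```text
, 214.0, 145, 98, 56, 215.0, 145, 98, 56, 216.0, 145, 98, 57, 217.0, 145, 98, 57, 218.0, 145, 97, 56, 219.0, 143, 96, 56, 220.0, 142, 95, 55, 221.0, 138, 93, 53, 222.0, 128, 86, 49, 223.0, 112, 74, 43, 224.0, 98, 64, 37, 225.0, 88, 57, 33, 226.0, 82, 55, 32, 227.0, 79, 55, 32, 228.0, 81, 59, 36, 229.0, 83, 62, 40, 230.0, 80, 58, 36, 231.0, 75, 52, 31, 232.0, 73, 48, 28, 233.0, 73, 47, 27, 234.0, 73, 47, 26, 235.0, 73, 47, 27, 236.0, 74, 48, 28, 237.0, 74, 47, 27, 238.0, 73, 47, 27, 239.0, 72, 47, 27]

t 19.1 case XY -103.6 0.3 z 84.3 F case -2.38 [ 0.45 -2.35 -0.22] open 0.11666588334174957
```

```bash
for i in 1 2; do python3 -m creep '[{"jaw":1,"translation":[0,0,0.0005],"turn":0},{"jaw":1,"translation":[0,0,0.001],"turn":0},{"jaw":1,"translation":[0,0,0.0015],"turn":0},{"jaw":1,"translation":[0,0,0.002],"turn":0}]' >/dev/null; python3 w.py|head -1; python3 strip.py; done
```

```text
t 19.5 case XY -103.6 0.4 z 83.2 F case -2.54 [-0.18 -2.71  1.84] open 0.2751237390043165
upper 223.06 th 0.009
t 19.95 case XY -103.6 0.5 z 82.2 F case -2.04 [-0.38 -2.25  1.29] open -0.009968682561821708
upper 222.87 th 0.012
```

The lid has stopped moving and the finger now slides down it, so it is seated. Backing away.

```bash
python3 -m creep '[{"jaw":1,"translation":[-0.01,0,0],"turn":0},{"jaw":1,"translation":[-0.04,0,0],"turn":0},{"jaw":1,"translation":[-0.09,0,0],"turn":0},{"jaw":1,"translation":[-0.12,0,-0.06],"turn":0},{"jaw":1,"translation":[-0.12,0,-0.15],"turn":0}]' >/dev/null; python3 -m creep '[{"jaw":1,"translation":[-0.05,0,-0.09],"turn":0},{"jaw":1,"translation":[-0.1,0,-0.15],"turn":0},{"jaw":1,"translation":[-0.12,0,-0.2],"turn":0},{"jaw":1,"translation":[-0.12,0,-0.2],"turn":0},{"jaw":1,"translation":[-0.12,0,-0.2],"turn":0}]' >/dev/null; python3 w.py|head -1; python3 strip.py
python3 - <<'E'
from h import *
im=imaging.grab_frame("side")["frame"][:,:,::-1]; im2=imaging.grab_frame("top")["frame"][:,:,::-1]
cv2.imwrite("pics/b7.png",cv2.resize(np.hstack([im[70:310,160:400],im2[120:360,140:380]]),None,fx=1.6,fy=1.6))
E
```

```text
t 21.0 case XY -224.5 1.0 z 257.3 F case -0.81 [ 0.16 -0.8  -0.52] open -0.22413770091741878
upper 226.21 th 0.0
```

View pics/b7.png

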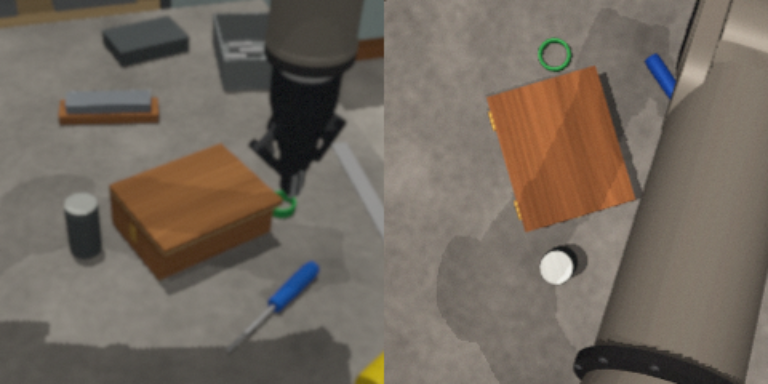

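The lid lies shut on the rim, the hand is clear in front, and the can, tape, screwdriver and oilstone are in place.

```bash
python3 -c "
from plant import workorder
print(workorder.close_job())"
```

```text
the job is handed in; nothing more can be done
None
```

The job is handed in, with no verdict returned: I tipped the lid, let it fall free, caught it at about 0.85 rad and lowered it shut on the finger; it read about 0.01 rad just before release, though the strip jumped 3 px (about 0.05 rad) as I backed off, which I took for lighting, so a small last drop isn't ruled out; the robot is clear and the bystanders in view (wrench not checked, standard under the lid) look unmoved.

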